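Hang the cordless lamp head on its spring-balanced arm

ROBOT

A 7-joint arm with a two-finger parallel gripper is mounted at the origin on the work surface. World frame = base frame: x ahead of the robot, y to its left, z up, the work surface at z = 0. Lengths are in m, angles in rad, forces in N, time in s.
With the tool pointing down it reaches from about 0.4 to 0.85 m from the base axis. Payload 10.4 kg.
Tool frame: the origin (TCP) lies at the very end of the fingers, on their centre line; the grasp point (between the pads) lies r.grasp_offset behind it (r.grasp_offset is the distance from the TCP to the grasp point, in m); z points along the fingers, y is the direction in which the jaws open and shut (so a half turn about z gives the same grasp; the last joint's range is limited). The gripper opens to 87 mm and grips with 3 to 60 N. Pads are 19 mm wide; open, the fingers measure 117 mm over their backs; the gripper's body (75 mm by 190 mm) begins 51 mm behind the grasp point.
Start: joints at [-1.212, 0.332, -0.065, 1.46, 0.022, 1.35, -0.088], TCP at [0.233, 0.58, 0.186] pointing down, gripper open.
Joint ranges: [-2.6, 2.6], [-0.5, 2.12], [-1.47, 1.34], [0.16, 2.42], [-1.27, 4.41], [0.06, 2.06], [-2.6, 2.6]. Speed limits (rad/s): [2.22, 2.22, 2.79, 2.79, 3.14, 3.14, 3.14].

INTERFACE

Orientations are given as a unit quaternion [x, y, z, w].
In Python, from bench import read_state, cams, job, r gives the robot as it stands. The module is installed in compiled form; this text tells all that it offers.
- The arm moves only by the tool arm_command, never from a script. Its argument "increments" is a list of rows, each an object of numbers: "gripper": the opening in per cent of the stroke, from 0 (shut) to 100 (fully open); "dx", "dy", "dz": the shift along the tool's x, y, z in m; "spin": the turn about the tool's z in degrees. In form: [{"gripper": .., "dx": .., "dy": .., "dz": .., "spin": ..}, ...]. A call has exactly 8 rows; each row shifts and turns the commanded pose from where the row before left it, along the tool's axes as they then stand; what a row does not reach is not made up. A row lasts 1/8 s, in which the tool goes at most 62.5 mm and 10.7 degrees, less where a joint would pass 70% of its speed; a pose out of reach is approached as far as the arm can. A call with a gripper value outside its range is refused whole. The fingers move at their own pace and stop on an object; "grip_force" is the grip in N (left out, the last holds). Time passes only in rows, so rows that do not move let the fingers close, or fill a call up. It gives the time, the measured TCP pose, the force and the opening at its end, in the units of the state.
- read_state(): the state, without advancing time (a new reading comes with each control period).
- cams.camera(name): name is "side" or "top" or "wrist"; returns the picture (420x560x3 uint8, red, green, blue); there is no depth.
- cams.camera_info(name): a dict with "K" (3x3 intrinsics, pixels), "rvec" (rotation vector, rad) and "tvec" (3), from world to camera coordinates, as OpenCV has them. Camera axes: x right, y down, z forward; pixel columns grow to the right and rows downward; lengths in m; the calibration is good to about 2 mm. A picture is of the moment at which its call begins: read the wrist's pose just before it. camera_info takes no time and is no camera call; for the wrist camera it gives the pose at the moment of the call.
- job.close_job(): hands the job in, once; it reports no verdict.
The state is a dict: "time": time; "joint_positions": joint angles; "joint_vel": joint speeds; "joint_torque": joint torques, N m; "ee_pos": TCP position; "eef_rot": TCP orientation; "ft_force": force on the tool from outside, world axes, zero at the start; "torque": the same for the moment, N m; "width": finger opening in m.
Only numpy, scipy, OpenCV 4.12 (cv2) and the standard library are available. Lean on these libraries where they do the work, as an engineer would, in place of code of your own. Each camera call takes 0.05 s, during which the arm holds its last target.

TASK

Hang the cordless lamp head on the spring-balanced lamp arm: lift it by its battery block, lay its cross pin in both open saddles of the fork, and ease it down slowly in your grip as the arm sinks. Let go only once the arm has settled and carries the whole weight, with no push or pull left in your hand, so that it neither drops nor springs up when you open your hand, then leave the lamp hanging level and still. Be gentle with the arm, never forcing it down, and leave the other things on the table alone.

Things in the scene. Friction and masses are not known exactly. Their poses are not given: they have to be found in the camera images.
- lamp: Cordless lamp head, 0.33 to 0.9 kg (varies), standing on its rim: dark domed shade 120 mm across, 70 mm high; neck 20 mm thick; a horizontal cross pin; a black upright battery block on top (top at 186 mm). Origin: centre of the underside; z up, y along the cross pin (either way round is the same), x across it.
- battery_grip (a point): Point to grip the lamp by, in the middle of the battery block: 158 mm above the lamp's rim, 58 mm above the cross pin's axis. The block is 30 mm wide along the lamp's x, 44 mm along its y, and reaches from 38 mm below to 28 mm above this point.
- cross_pin (a point): Centre of the lamp's cross pin, 100 mm above its rim. The pin is 10 mm thick, along the lamp's y, 112 mm long between its two end knobs (16 mm across), which go outside the fork's tines. Held about 25 mm (18 to 32) above the seat while sliding in from the tips, the pin clears the saddle walls and the shade clears the tines' undersides.
- fork_seat (a point): Where the cross pin's centre lies when seated: midway between the fork's two open-topped saddles, about 262 mm up with the arm empty. x points back along the arm to the stand, y along the pin's place, z up; stays level. Each saddle: flat bottom 12 mm long, 5 mm below this point; walls flare at 50 degrees to a mouth 35 mm wide, rim 9 mm above this point.
- fork: Dark steel fork at the arm's end, axes as fork_seat; origin 90 mm behind the seat (towards the stand), 20 mm above. Two tines 8 mm thick, 84 mm apart, 16 to 5 mm below the seat, joined 54 mm behind it, tips open 24 mm ahead. The shade is wider than the gap: bring the lamp in from the tips, shade under the tines, pin over them. The fork sinks on links 360 mm long (level when it is 57 mm down), drifting out up to 5 mm; a 1 N push swings it.
- fork_knuckle (a joint): How far the lamp arm has sunk, rad (angle at the knuckle between links and level fork): 0 = empty, held up by its springs against a stop; 0.36 = lower stop (seat 130 mm lower). The seat begins to sink at about 2 N and goes down about 17 mm per further newton (friction 0.1 N), so the lamp rests 20 to 115 mm lower, as its weight decides. Let go out of balance, it bobs.
- mug: white china mug, 84 mm across, 95 mm high. Origin: centre of its underside. Bystander: leave it alone.
- brush_jar: glass jar of paint brushes, 72 mm across, about 215 mm high over the brushes. Origin: centre of its underside. Bystander: leave it alone.
- glue_bottle: white glue bottle, 60 mm across, 165 mm high. Origin: centre of its underside. Bystander: leave it alone.
- ink_bottle: small ink bottle, 44 mm across, 62 mm high. Origin: centre of its underside. Bystander: leave it alone.
- tape_roll: roll of paper tape lying flat, 96 mm across, 24 mm high. Origin: centre of its underside. Bystander: leave it alone.
- tumbler: clear plastic tumbler, 74 mm across, 100 mm high. Origin: centre of its underside. Bystander: leave it alone.
- mannequin: jointed-looking wooden artist's figure (rigid) on a round foot 84 mm across, 236 mm high. Origin: centre of its underside. Bystander: leave it alone.
- scissors: pair of scissors lying flat, 170 mm long, 7 mm thick. Origin: centre of its underside. Bystander: leave it alone.
Mind the look-alikes: they are no part of the job. Leave any pink or turquoise look-alike of the lamp alone.

How it is judged:
By the outcome, as a careful person would: the job done as asked, in the order asked, and still so for the second after the job is handed in, with the robot touching nothing.
It also fails if it takes over 69 s, if anything falls off the work surface, if the arm or the gripper's body presses on something with over 40 N, if the wrist force passes 120 N, or if a joint passes its speed limit or range.

## Working session

There is one attempt and no reset: what is moved stays moved. The work goes in short steps, Python scripts to look and compute and a tool call to move; the robot and the scene stay as the last step left them, time stands still between calls to the robot, and variables do not carry over. Pictures are saved under pics/ and viewed, and the job is handed in when it is done.

Besides the shell and the picture viewer there is one more tool, called after "Call:" by a JSON object that holds its "method" and its "body", one argument or row to a line. arm_command: Moves the arm, as the interface text tells. Its arguments: {"type":"object","properties":{"increments":{"type":"array","items":{"type":"object","properties":{"gripper":{"type":"number"},"dx":{"type":"number"},"dy":{"type":"number"},"dz":{"type":"number"},"spin":{"type":"number"}}}},"grip_force":{"type":"number"}},"required":["increments"]}

```bash
mkdir -p pics
cat > h.py <<'E'
import numpy as np, cv2
from bench import read_state, cams, job, r
def snap(n,f):
    i=cams.camera_info(n); a=cams.camera(n); cv2.imwrite('pics/'+f+'.png',cv2.cvtColor(a,cv2.COLOR_RGB2BGR)); return a,i
def ray(i,uv):
    K=np.array(i['K'],float);R,_=cv2.Rodrigues(np.array(i['rvec'],float));t=np.array(i['tvec'],float).ravel()
    d=R.T@np.linalg.inv(K)@np.array([uv[0],uv[1],1.]);return -R.T@t,d/np.linalg.norm(d)
def onz(i,uv,z):
    o,d=ray(i,uv);return o+d*(z-o[2])/d[2]
def tri(i1,p1,i2,p2):
    o1,d1=ray(i1,p1);o2,d2=ray(i2,p2)
    A=np.c_[d1,-d2];s=np.linalg.lstsq(A,o2-o1,rcond=None)[0]
    a=o1+s[0]*d1;b=o2+s[1]*d2;return (a+b)/2,np.linalg.norm(a-b)
def proj(i,X):
    return cv2.projectPoints(np.array(X,float).reshape(-1,1,3),np.array(i['rvec'],float),np.array(i['tvec'],float),np.array(i['K'],float),None)[0].reshape(-1,2)
E
python3 - <<'E'
from h import *
for n in ['side','top','wrist']:
    a,i=snap(n,n+'0'); print(n,ray(i,(280,210)),i['K'][0][0])
s=read_state();print(s, r.grasp_offset)
E
```

```text
side (array([-0.09387956, -0.75974851,  0.91892552]), array([ 0.49155673,  0.60835109, -0.62312192])) 469.37412370102754
top (array([0.42061412, 0.00839128, 1.28460008]), array([ 0.08518965, -0.00814052, -0.9963315 ])) 391.3451739629485
wrist (array([0.15895447, 0.60958325, 0.38475578]), array([ 0.27207993, -0.1106982 , -0.9558862 ])) 314.1155753030461
{'time': 0.15, 'joint_positions': array([-1.21159795,  0.33272086, -0.06466643,  1.460707  ,  0.02160232,
        1.34992211, -0.08852146]), 'joint_vel': array([-0.00209163, -0.00112295,  0.00062022, -0.00235584, -0.0012075 ,
        0.00027262,  0.00040537]), 'joint_torque': array([ 1.61897453e-03, -6.23631620e+01,  2.51314201e-02, -3.90142035e+01,
       -6.12998055e-02,  3.72490170e-02,  9.35208050e-05]), 'ee_pos': array([0.23277039, 0.57969054, 0.18506007]), 'eef_rot': array([ 1.89759782e-01,  9.81830404e-01, -5.26231369e-04, -7.19298073e-05]), 'ft_force': array([-0.26247086, -0.05443902,  0.58273268]), 'torque': array([-0.02144428, -0.00494069,  0.01369892]), 'width': 0.08682622490665311} 0.0187
```

View pics/side0.png

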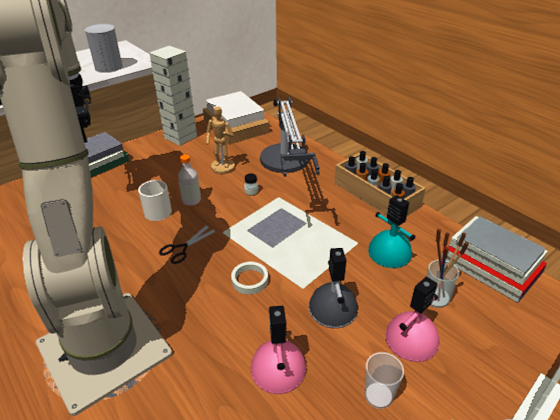

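View pics/top0.png

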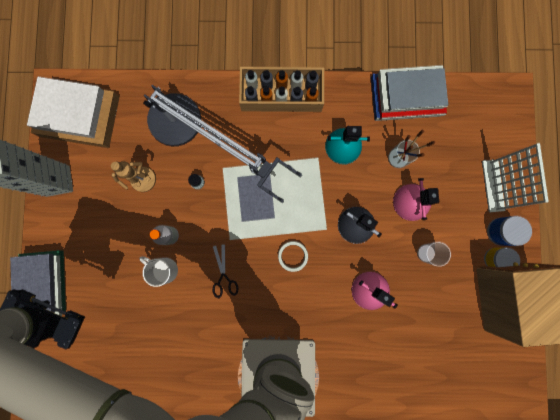

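View pics/wrist0.png

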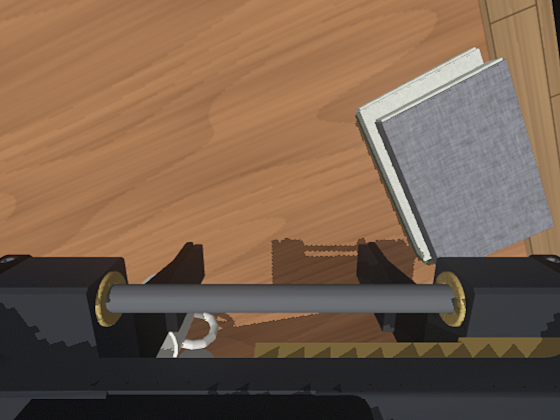

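The side view shows the dark lamp at about (335,300), and the top view shows it at (357,225). The fork is at about (275,180) in top and (300,160) in side, with its tips pointing towards lower right in top. I'll zoom in on both.

Run:
```python
import cv2
t=cv2.imread('pics/top0.png');s=cv2.imread('pics/side0.png')
cv2.imwrite('pics/t1.png',cv2.resize(t[140:260,240:400],None,fx=5,fy=5,interpolation=cv2.INTER_CUBIC))
cv2.imwrite('pics/s1.png',cv2.resize(s[235:335,290:390],None,fx=6,fy=6,interpolation=cv2.INTER_CUBIC))
cv2.imwrite('pics/s2.png',cv2.resize(s[90:190,250:350],None,fx=6,fy=6,interpolation=cv2.INTER_CUBIC))
```

```text
(no output)
```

View pics/t1.png

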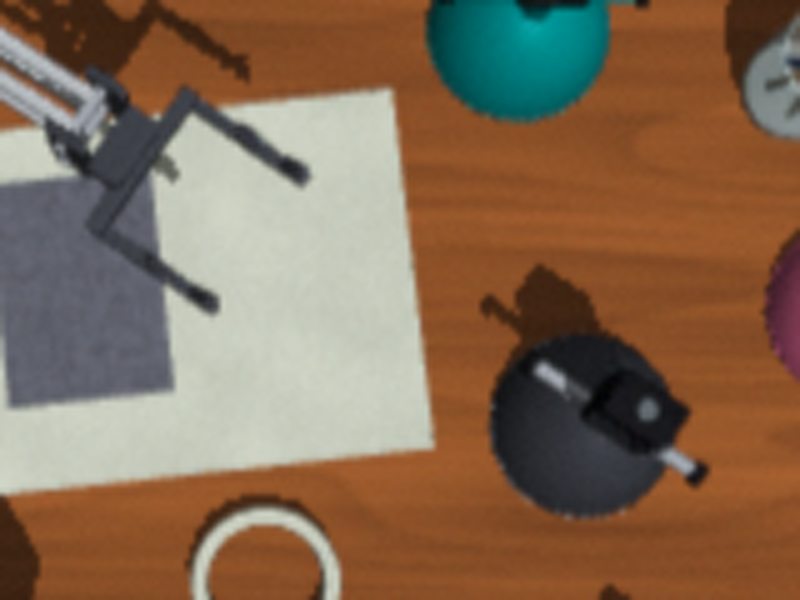

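View pics/s1.png

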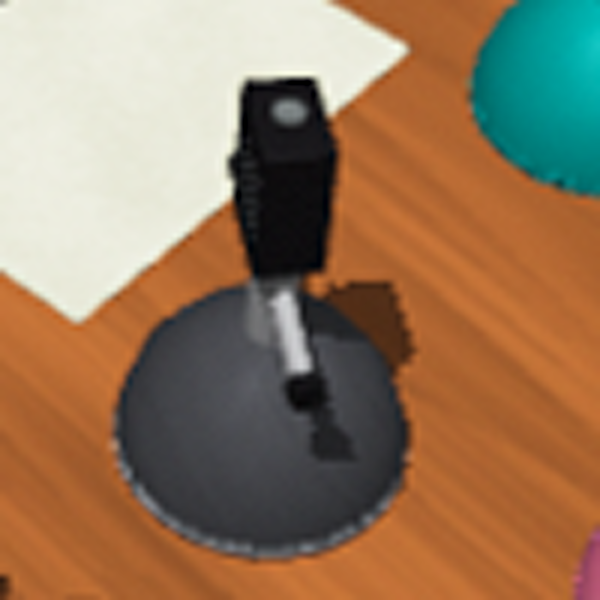

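View pics/s2.png

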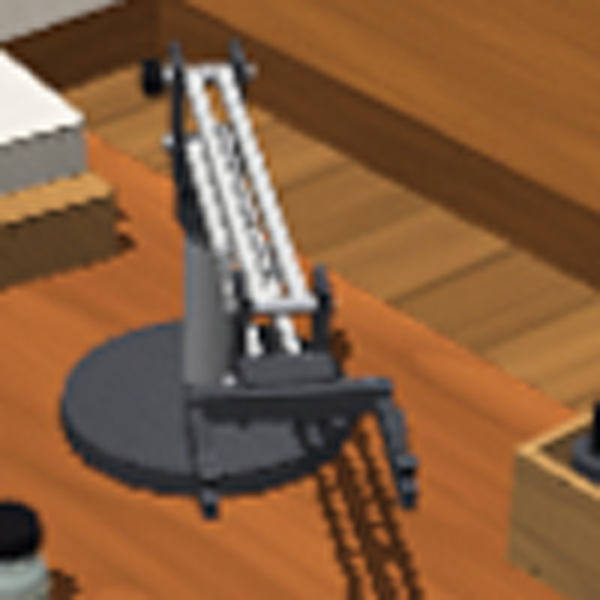

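```bash
cat > m.py <<'E'
from h import *
it=cams.camera_info('top');isd=cams.camera_info('side')
T=lambda u,v:(240+(u+.5)/5-.5,140+(v+.5)/5-.5)
S1=lambda u,v:(290+(u+.5)/6-.5,235+(v+.5)/6-.5)
S2=lambda u,v:(250+(u+.5)/6-.5,90+(v+.5)/6-.5)
E
python3 - <<'E'
from m import *
# fork
for n,a,b in [('tipL',(306,178),(408,505)),('tipR',(214,305),(209,514)),('rootL',(187,92),(389,386)),('rootR',(92,228),(190,396))]:
    p,e=tri(it,T(*a),isd,S2(*b));print(n,p.round(4),round(e,4),'z.25',onz(it,T(*a),.252).round(4))
sa=onz(it,T(269,150),.262);sb=onz(it,T(178,280),.262);print('saddles',sa,sb,(sa+sb)/2,np.linalg.norm(sa-sb))
# lamp
for n,a,b,z in [('knob',(697,470),(303,390),.1),('knob far',(535,362),None,.1)]:
    print(n,onz(it,T(*a),z).round(4), tri(it,T(*a),isd,S1(*b)) if b else '')
k1=onz(it,T(697,470),.1);k2=onz(it,T(538,363),.1);print((k1+k2)/2,np.linalg.norm(k1-k2),np.degrees(np.arctan2(*(k1-k2)[[1,0]])))
print('dot top',tri(it,T(648,410),isd,S1(291,111)),onz(it,T(648,410),.186),onz(isd,S1(291,111),.186))
# shade mask fit
a=cv2.imread('pics/top0.png')[140:260,240:400].astype(int)
m=((a.max(2)<95)&((a[...,2]-a[...,0])<12)).astype('uint8')
m[:,:95]=0;m[:60]=0
n,l,st,c=cv2.connectedComponentsWithStats(m);j=1+st[1:,4].argmax();print(st[j])
m=(l==j).astype('uint8');cv2.imwrite('pics/mask.png',cv2.resize(m*255,None,fx=4,fy=4))
E
```

```text
tipL [ 0.6018 -0.0538  0.25  ] 0.003 z.25 [ 0.6027 -0.0545  0.252 ]
tipR [ 0.5329 -0.0053  0.2498] 0.0032 z.25 [ 0.534  -0.0062  0.252 ]
rootL [0.6465 0.0095 0.2608] 0.0003 z.25 [0.6486 0.0094 0.252 ]
rootR [0.5731 0.0588 0.2611] 0.0001 z.25 [0.5745 0.0592 0.252 ]
saddles [ 0.61567565 -0.03428158  0.262     ] [0.54592724 0.0130573  0.262     ] [ 0.58080145 -0.01061214  0.262     ] 0.08429596638994802
knob [ 0.4538 -0.3006  0.1   ] (array([ 0.45241236, -0.2991601 ,  0.10134875]), np.float64(0.003422112279984454))
knob far [ 0.5181 -0.2033  0.1   ] 
[ 0.48563607 -0.25285977  0.1       ] 0.11481032602450068 -123.69374598077972
dot top (array([ 0.48422085, -0.25007664,  0.18949991]), np.float64(0.0006613243222369293)) [ 0.48468408 -0.25111857  0.186     ] [ 0.48668842 -0.24747344  0.186     ]
[ 98  67  39  36 999]
```

View pics/mask.png

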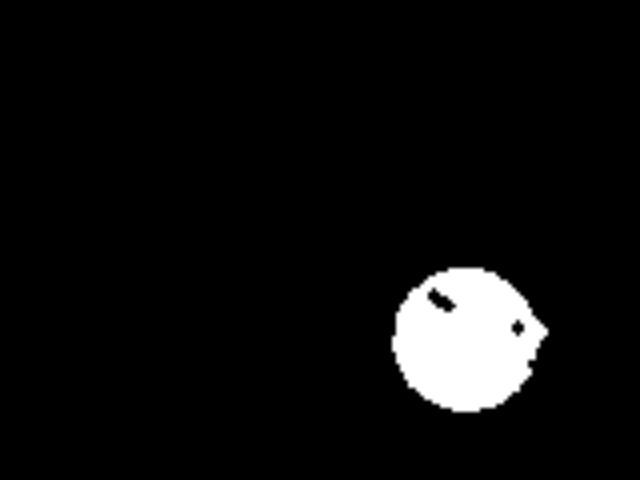

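The fits agree well:
- **Lamp:** at about (0.485, -0.252), with its pin along 56.3°.
- **Fork:** seat at about (0.581, -0.0105), with fork y along -34.2°. Its tips point towards (-0.55, -0.83).

I'll lift, turn and travel over to the lamp.

Call:
{"method": "arm_command", "body": {
  "increments": [
    {"gripper":100,"dx":0,"dy":0,"dz":-0.06,"spin":5.9},
    {"gripper":100,"dx":0,"dy":0,"dz":-0.06,"spin":5.9},
    {"gripper":100,"dx":-0.0518,"dy":-0.0215,"dz":0,"spin":0},
    {"gripper":100,"dx":-0.0518,"dy":-0.0215,"dz":0,"spin":0},
    {"gripper":100,"dx":-0.0518,"dy":-0.0215,"dz":0,"spin":0},
    {"gripper":100,"dx":-0.0518,"dy":-0.0215,"dz":0,"spin":0},
    {"gripper":100,"dx":-0.0518,"dy":-0.0215,"dz":0,"spin":0},
    {"gripper":100,"dx":-0.0518,"dy":-0.0215,"dz":0,"spin":0}
  ]
}}

```text
time: 1.15
ee_pos: [0.4207, 0.2985, 0.3056]
eef_rot: [0.29, 0.957, 0.0, -0.0]
ft_force: [0.9, 1.0, 0.3]
width: 0.0869
```

Call:
{"method": "arm_command", "body": {
  "increments": [
    {"gripper":100,"dx":-0.0324,"dy":-0.0485,"dz":0,"spin":0},
    {"gripper":100,"dx":-0.0324,"dy":-0.0485,"dz":0,"spin":0},
    {"gripper":100,"dx":-0.0324,"dy":-0.0485,"dz":0,"spin":0},
    {"gripper":100,"dx":-0.0324,"dy":-0.0485,"dz":0,"spin":0},
    {"gripper":100,"dx":-0.0324,"dy":-0.0485,"dz":0,"spin":0},
    {"gripper":100,"dx":-0.0324,"dy":-0.0485,"dz":0,"spin":0},
    {"gripper":100,"dx":-0.0416,"dy":-0.033,"dz":0,"spin":0},
    {"gripper":100,"dx":-0.0416,"dy":-0.033,"dz":0,"spin":0}
  ]
}}

```text
time: 2.15
ee_pos: [0.453, -0.1525, 0.3058]
eef_rot: [0.29, 0.957, 0.001, 0.0]
ft_force: [1.4, 0.4, -0.9]
width: 0.0869
```

Call:
{"method": "arm_command", "body": {
  "increments": [
    {"gripper":100,"dx":-0.0416,"dy":-0.033,"dz":0,"spin":0},
    {"gripper":100,"dx":-0.0416,"dy":-0.033,"dz":0,"spin":0},
    {"gripper":100,"dx":0,"dy":0,"dz":0,"spin":0},
    {"gripper":100,"dx":0,"dy":0,"dz":0,"spin":0},
    {"gripper":100,"dx":0,"dy":0,"dz":0,"spin":0},
    {"gripper":100,"dx":0,"dy":0,"dz":0,"spin":0},
    {"gripper":100,"dx":0,"dy":0,"dz":0,"spin":0},
    {"gripper":100,"dx":0,"dy":0,"dz":0,"spin":0}
  ]
}}

```text
time: 3.15
ee_pos: [0.4857, -0.2515, 0.3057]
eef_rot: [0.289, 0.957, 0.0, 0.0]
ft_force: [0.4, 0.0, 0.5]
width: 0.0871
```

Run:
```python
from h import *
s=read_state();print(s['time'],s['ee_pos'],s['eef_rot'],s['joint_positions'].round(2),s['ft_force'])
a,i=snap('wrist','w1');print(proj(i,[[.485,-.252,.186],[.485,-.252,.1],[.4538,-.3,.1],[.5175,-.204,.1]]))
snap('top','t2')
```

```text
3.15 [ 0.48570778 -0.25150134  0.30573302] [2.89466333e-01 9.57188156e-01 2.40071982e-04 1.34597676e-04] [-0.41  0.14  0.92  1.5  -0.12  1.55  1.49] [0.39669186 0.00054359 0.50033413]
[[279.22145026 192.74049709]
 [279.35863691 176.89339558]
 [235.64545232 177.35628354]
 [323.62080123 177.24560311]]
```

View pics/w1.png

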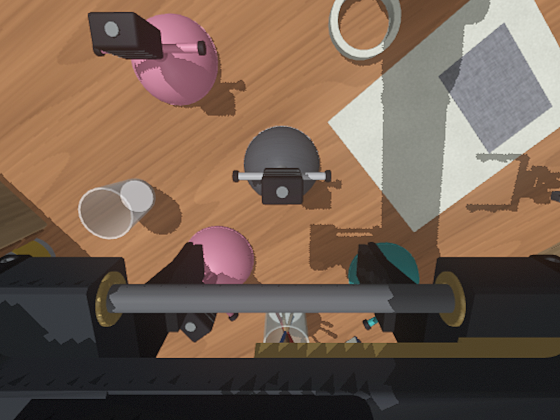

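View pics/t2.png

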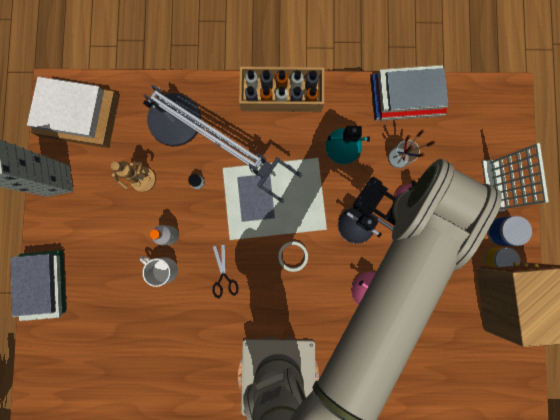

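The wrist view shows the lamp squarely under the hand, with its knobs at (236,176) and (329,176) and the battery dot at (282,191). That is about 2–3 mm towards +y of my estimate, so I'll correct for it and descend.

Call:
{"method": "arm_command", "body": {
  "increments": [
    {"gripper":100,"dx":0,"dy":0.002,"dz":0.03,"spin":0},
    {"gripper":100,"dx":0,"dy":0,"dz":0.03,"spin":0},
    {"gripper":100,"dx":0,"dy":0,"dz":0.03,"spin":0},
    {"gripper":100,"dx":0,"dy":0,"dz":0.03,"spin":0},
    {"gripper":100,"dx":0,"dy":0,"dz":0.025,"spin":0},
    {"gripper":100,"dx":0,"dy":0,"dz":0.015,"spin":0},
    {"gripper":100,"dx":0,"dy":0,"dz":0.0064,"spin":0},
    {"gripper":100,"dx":0,"dy":0,"dz":0,"spin":0}
  ]
}}

```text
time: 4.25
ee_pos: [0.4869, -0.2502, 0.1395]
eef_rot: [0.29, 0.957, -0.0, 0.0]
ft_force: [-0.1, 0.3, 1.0]
width: 0.0873
```

Run:
```python
from h import *
s=read_state();print(s['time'],s['ee_pos'],s['eef_rot'],s['ft_force'])
a,i=snap('wrist','w2');print(proj(i,[[.485,-.252,.186],[.4867,-.2495,.186]]))
snap('side','s3')
```

```text
4.25 [ 0.4869329  -0.25017434  0.1394608 ] [ 2.89695847e-01  9.57118755e-01 -1.75017387e-05  7.07422852e-05] [-0.12760564  0.29920242  0.97515755]
[[275.26243637 266.50466443]
 [280.86281331 266.55388063]]
```

View pics/w2.png

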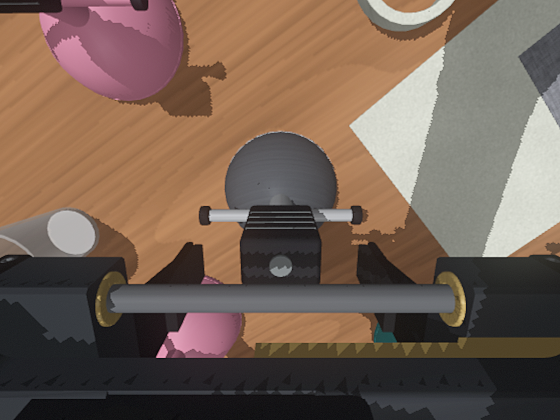

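View pics/s3.png

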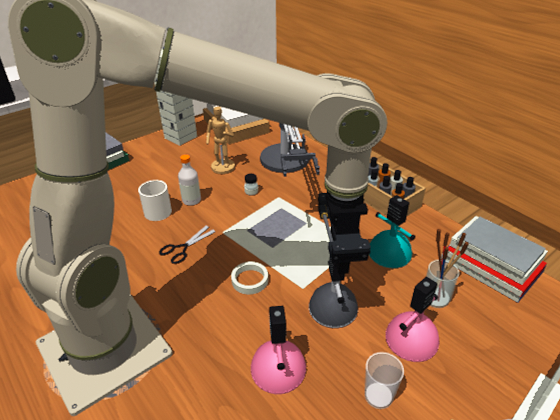

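The block is centred between the fingers (dot at (281,267)). Closing and lifting.

Call:
{"method": "arm_command", "body": {
  "increments": [
    {"gripper":0,"dx":0,"dy":0,"dz":0,"spin":0},
    {"gripper":0,"dx":0,"dy":0,"dz":0,"spin":0},
    {"gripper":0,"dx":0,"dy":0,"dz":0,"spin":0},
    {"gripper":0,"dx":0,"dy":0,"dz":0,"spin":0},
    {"gripper":0,"dx":0,"dy":0,"dz":0,"spin":0},
    {"gripper":0,"dx":0,"dy":0,"dz":0,"spin":0},
    {"gripper":0,"dx":0,"dy":0,"dz":0,"spin":0},
    {"gripper":0,"dx":0,"dy":0,"dz":0,"spin":0}
  ],
  "grip_force": 30
}}

```text
time: 5.35
ee_pos: [0.4868, -0.25, 0.1392]
eef_rot: [0.29, 0.957, 0.0, 0.0]
ft_force: [0.4, -0.4, -0.6]
width: 0.0436
```

Run:
```python
from h import *
s=read_state();print(s['time'],s['ee_pos'],s['eef_rot'],s['ft_force'],s['width'],s['torque'])
```

```text
5.35 [ 0.4868418  -0.25000614  0.13919887] [2.89636085e-01 9.57136841e-01 7.30327277e-05 6.74309771e-06] [ 0.40891877 -0.37702968 -0.62756763] 0.04357698227262181 [ 0.07524553 -0.08309947 -0.03601311]
```

Call:
{"method": "arm_command", "body": {
  "increments": [
    {"gripper":0,"dx":0,"dy":0,"dz":-0.01,"spin":0},
    {"gripper":0,"dx":0,"dy":0,"dz":-0.025,"spin":0},
    {"gripper":0,"dx":0,"dy":0,"dz":-0.04,"spin":0},
    {"gripper":0,"dx":0,"dy":0,"dz":-0.04,"spin":0},
    {"gripper":0,"dx":0,"dy":0,"dz":-0.04,"spin":0},
    {"gripper":0,"dx":0,"dy":0,"dz":-0.022,"spin":0},
    {"gripper":0,"dx":0,"dy":0,"dz":-0.01,"spin":0},
    {"gripper":0,"dx":0,"dy":0,"dz":0,"spin":0}
  ]
}}

```text
time: 6.35
ee_pos: [0.4867, -0.2502, 0.3261]
eef_rot: [0.29, 0.957, 0.0, -0.0]
ft_force: [-0.2, -0.1, -4.5]
width: 0.0435
```

Call:
{"method": "arm_command", "body": {
  "increments": [
    {"gripper":0,"dx":0,"dy":0,"dz":0,"spin":5},
    {"gripper":0,"dx":0,"dy":0,"dz":0,"spin":10},
    {"gripper":0,"dx":0,"dy":0,"dz":0,"spin":10},
    {"gripper":0,"dx":0,"dy":0,"dz":0,"spin":10},
    {"gripper":0,"dx":0,"dy":0,"dz":0,"spin":10},
    {"gripper":0,"dx":0,"dy":0,"dz":0,"spin":10},
    {"gripper":0,"dx":0,"dy":0,"dz":0,"spin":10},
    {"gripper":0,"dx":0,"dy":0,"dz":0,"spin":10}
  ]
}}

```text
time: 7.35
ee_pos: [0.4862, -0.2498, 0.3249]
eef_rot: [0.814, 0.581, -0.001, -0.001]
ft_force: [1.1, 0.4, -4.0]
width: 0.0433
```

Call:
{"method": "arm_command", "body": {
  "increments": [
    {"gripper":0,"dx":0,"dy":0,"dz":0,"spin":10},
    {"gripper":0,"dx":0,"dy":0,"dz":0,"spin":5.5},
    {"gripper":0,"dx":0,"dy":0,"dz":0,"spin":0},
    {"gripper":0,"dx":0,"dy":0,"dz":0,"spin":0},
    {"gripper":0,"dx":0,"dy":0,"dz":0,"spin":0},
    {"gripper":0,"dx":0,"dy":0,"dz":0,"spin":0},
    {"gripper":0,"dx":0,"dy":0,"dz":0,"spin":0},
    {"gripper":0,"dx":0,"dy":0,"dz":0,"spin":0}
  ]
}}

```text
time: 8.35
ee_pos: [0.4868, -0.2501, 0.3262]
eef_rot: [0.884, 0.468, 0.0, -0.0]
ft_force: [0.1, 0.2, -4.2]
width: 0.044
```

Run:
```python
from h import *
F=[]
for k in range(6):
    a,i=snap('wrist' if k else 'top','k%d'%k); s=read_state();F.append(s['ft_force'])
print(np.round(F,2),np.mean(F,0),s['time'],s['ee_pos'],s['eef_rot'],s['width'],s['joint_positions'].round(2))
snap('side','s4')
```

```text
[[ 0.38 -0.49 -4.63]
 [ 0.21 -0.14 -3.85]
 [ 0.36  0.19 -5.65]
 [-0.56 -0.17 -4.25]
 [ 0.66  0.34 -3.98]
 [ 0.08 -0.03 -4.5 ]] [ 0.18849266 -0.05024386 -4.47750485] 8.65 [ 0.48679196 -0.25009551  0.32621757] [ 8.83654030e-01  4.68140527e-01  3.49696760e-05 -1.94816076e-05] 0.043658220675654134 [-0.57  0.19  1.13  1.47 -0.17  1.6  -0.05]
```

View pics/k5.png

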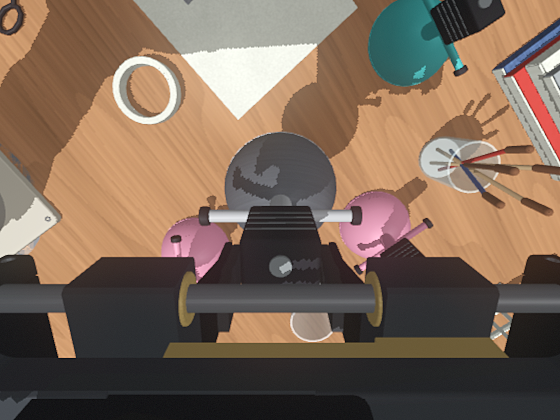

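View pics/k0.png

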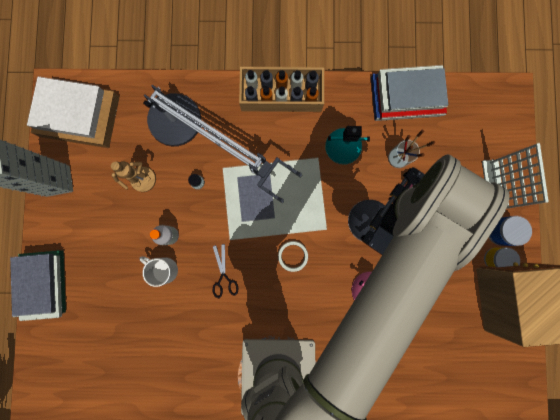

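View pics/s4.png

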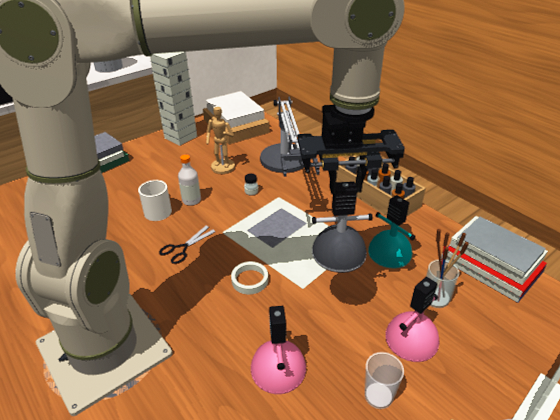

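The lift is clean. The lamp hangs straight and is turned to the fork's heading (pin at row 216 in the wrist view, knobs at 205 and 357). Its weight reads about 4.6 N, so I expect it to sink about 45 mm. Next I'll go to a point ahead of the tips.

Call:
{"method": "arm_command", "body": {
  "increments": [
    {"gripper":0,"dx":0.015,"dy":-0.007,"dz":0,"spin":0},
    {"gripper":0,"dx":0.026,"dy":-0.012,"dz":0,"spin":0},
    {"gripper":0,"dx":0.026,"dy":-0.0127,"dz":0,"spin":0},
    {"gripper":0,"dx":0.026,"dy":-0.012,"dz":0,"spin":0},
    {"gripper":0,"dx":0.018,"dy":-0.008,"dz":0,"spin":0},
    {"gripper":0,"dx":0.0102,"dy":-0.005,"dz":0,"spin":0},
    {"gripper":0,"dx":0,"dy":0,"dz":0,"spin":0},
    {"gripper":0,"dx":0,"dy":0,"dz":0,"spin":0}
  ]
}}

```text
time: 9.7
ee_pos: [0.5077, -0.1191, 0.3263]
eef_rot: [0.884, 0.467, -0.0, 0.0]
ft_force: [0.8, -0.4, -3.7]
width: 0.0436
```

Run:
```python
from h import *
s=read_state();print(s['time'],s['ee_pos'],s['eef_rot'],s['ft_force'])
X=[.562,.827,0];Y=[.827,-.562,0];X=np.array(X);Y=np.array(Y);c=np.array([.581,-.0105,.262])
P=[c+42*1e-3*Y*k+X*d+[0,0,-.005] for k in(1,-1) for d in(-.024,0,.054)]
for n in('wrist','side','top'):
    a,i=snap(n,n+'5');q=proj(i,P);print(n,q.round(1).tolist())
    b=cv2.cvtColor(a,cv2.COLOR_RGB2BGR)
    for u in q: cv2.circle(b,tuple(int(round(v)) for v in u),1,(0,255,0),-1)
    cv2.imwrite('pics/%s5m.png'%n,b)
    if n!='wrist':
        u0=(230,80) if n=='side' else (230,130)
        cv2.imwrite('pics/%s5z.png'%n,cv2.resize(b[u0[1]:u0[1]+150,u0[0]:u0[0]+180],None,fx=4,fy=4,interpolation=cv2.INTER_CUBIC))
```

```text
9.7 [ 0.50771117 -0.11912933  0.32627203] [ 8.84002569e-01  4.67482031e-01 -1.03105521e-05  8.97051818e-05] [ 0.76667519 -0.3953408  -3.65466777]
wrist [[332.6, 77.1], [334.0, 43.6], [337.7, -39.2], [226.9, 77.2], [225.3, 43.7], [221.5, -39.0]]
side [[318.5, 171.3], [317.0, 166.1], [314.0, 155.0], [285.4, 173.1], [284.5, 167.8], [282.5, 156.6]]
top [[300.7, 175.0], [293.3, 169.9], [276.6, 158.5], [282.6, 200.9], [275.2, 195.7], [258.5, 184.2]]
```

View pics/wrist5m.png

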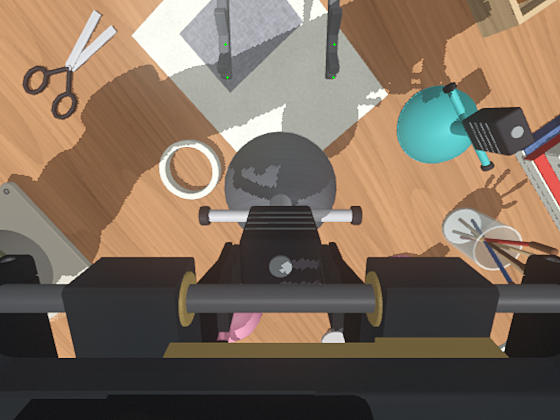

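View pics/side5z.png

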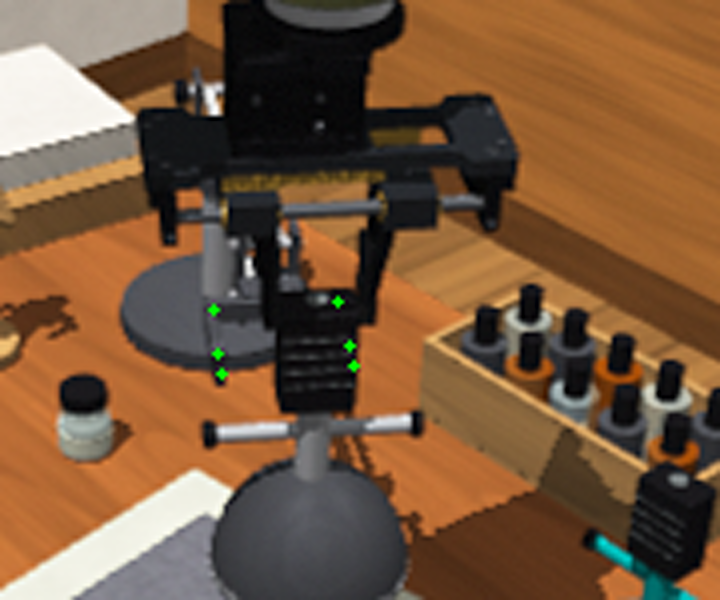

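View pics/top5z.png

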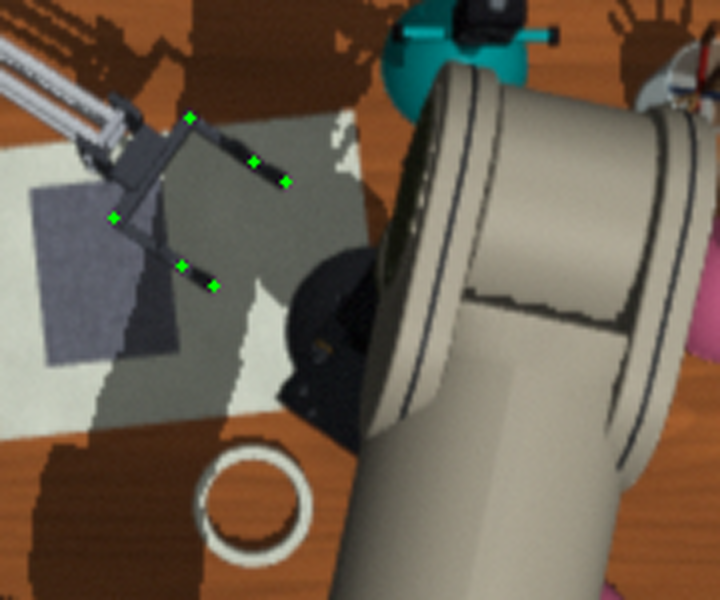

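Run:
```python
from h import *
b=cv2.imread('pics/wrist5.png')[0:100,200:360]
cv2.imwrite('pics/w5z.png',cv2.resize(b,None,fx=5,fy=5,interpolation=cv2.INTER_CUBIC))
i=cams.camera_info('wrist')
s=read_state();p=s['ee_pos'];Y=np.array([.8276,-.5613,0]);X=np.array([.5613,.8276,0])
print(proj(i,[p+[0,0,.287-p[2]]+0*Y,p+[0,0,-.039]+.06*Y,p+[0,0,-.039]-.06*Y]))
```

```text
[[280.40036879 216.93363134]
 [355.33118983 216.91742787]
 [205.49483822 217.14917015]]
```

View pics/w5z.png

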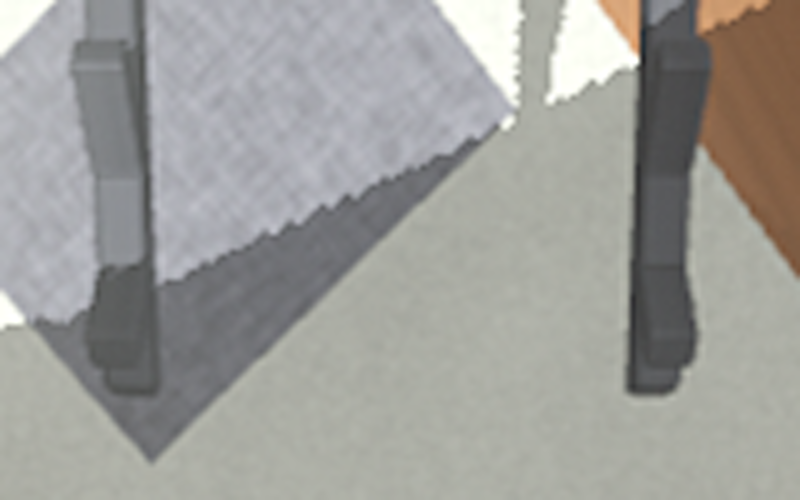

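The fork model fits within 1 mm. In the wrist view the saddle flats are at (224,44) and (333,44), against (225,43.6) and (334,43.6) predicted. Sliding in along the fork axis at +25 mm.

Call:
{"method": "arm_command", "body": {
  "increments": [
    {"gripper":0,"dx":0.012,"dy":-0.0015,"dz":0,"spin":0},
    {"gripper":0,"dx":0.02,"dy":0,"dz":0,"spin":0},
    {"gripper":0,"dx":0.022,"dy":0,"dz":0,"spin":0},
    {"gripper":0,"dx":0.022,"dy":0,"dz":0,"spin":0},
    {"gripper":0,"dx":0.022,"dy":0,"dz":0,"spin":0},
    {"gripper":0,"dx":0.02,"dy":0,"dz":0,"spin":0},
    {"gripper":0,"dx":0.013,"dy":0,"dz":0,"spin":0},
    {"gripper":0,"dx":0,"dy":0,"dz":0,"spin":0}
  ]
}}

```text
time: 10.85
ee_pos: [0.5807, -0.0076, 0.3258]
eef_rot: [0.883, 0.469, -0.0, 0.0]
ft_force: [-0.4, -0.8, -5.2]
width: 0.0439
```

```bash
cat > v.py <<'E'
from h import *
import sys
t=sys.argv[1];s=read_state();print(s['time'],s['ee_pos'],s['ft_force'].round(2),s['torque'].round(3),s['width'])
a,i=snap('wrist','w'+t);b=cv2.imread('pics/w%s.png'%t)[140:280,180:380]
cv2.imwrite('pics/w%sz.png'%t,cv2.resize(b,None,fx=4,fy=4,interpolation=cv2.INTER_CUBIC))
snap('side','s'+t);b=cv2.imread('pics/s%s.png'%t)[110:230,240:390]
cv2.imwrite('pics/s%sz.png'%t,cv2.resize(b,None,fx=5,fy=5,interpolation=cv2.INTER_CUBIC))
s=read_state();print(s['ft_force'].round(2))
E
python3 v.py 6
```

```text
10.85 [ 0.58074751 -0.0076357   0.32582244] [-0.45 -0.81 -5.23] [-0.297  0.281  0.025] 0.04387463427288499
[-0.85  0.66 -4.44]
```

View pics/w6z.png

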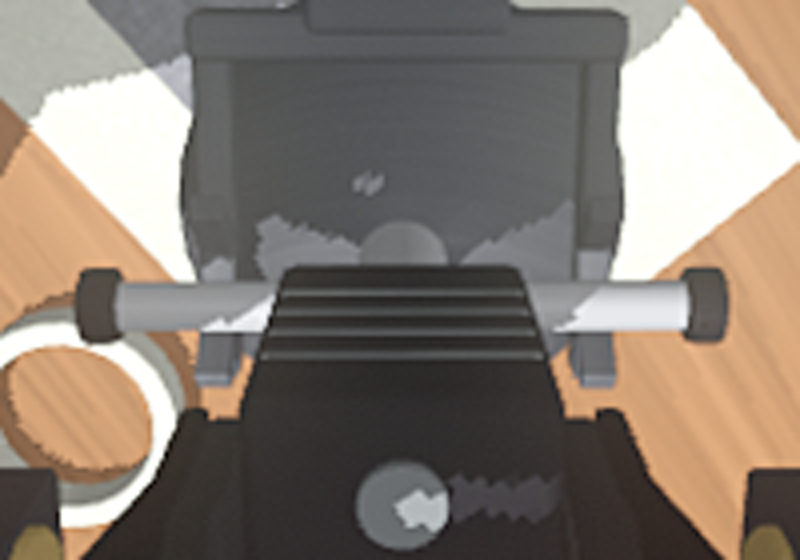

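View pics/s6z.png

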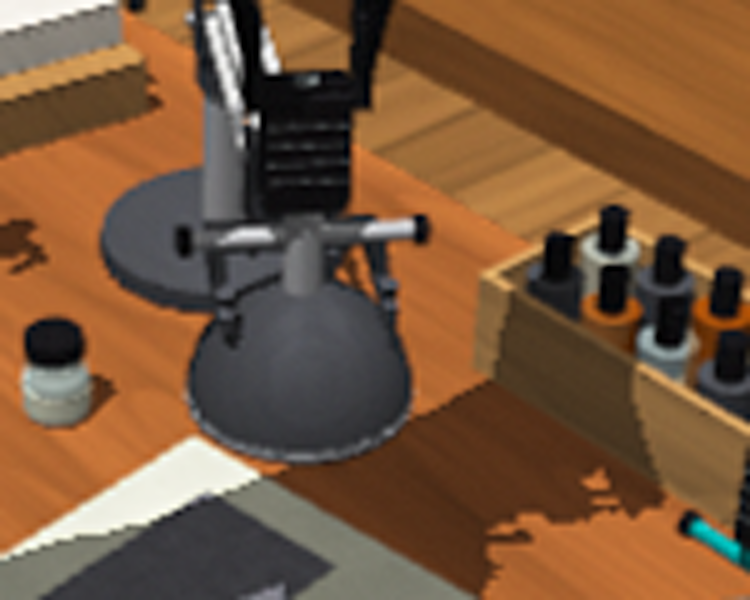

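Run:
```python
from h import *
s=read_state();i=cams.camera_info('wrist');print(s['ee_pos'],s['eef_rot'])
X=np.array([.5613,.8276,0]);Y=np.array([.8276,-.5613,0]);c=np.array([.581,-.0105,.262])-.0008*Y
print('tip top',proj(i,[c-.024*X+[0,0,-.005]+.042*k*Y for k in(-1,1)]))
print('tip bot',proj(i,[c-.024*X+[0,0,-.016]+.042*k*Y for k in(-1,1)]))
print('root front top',proj(i,[c+.054*X+[0,0,-.005]+.042*k*Y for k in(-1,1)]))
```

```text
[ 0.58009006 -0.00965959  0.32628537] [ 8.83933739e-01  4.67612126e-01 -1.47278398e-04  1.49635730e-04]
tip top [[234.98538023 231.68295306]
 [326.7445692  231.57091039]]
tip bot [[236.57919205 227.5035428 ]
 [325.09668345 227.39485632]]
root front top [[231.02678744 145.18081877]
 [330.59020419 145.04522295]]
```

The hand has now settled with the pin over the seat to within about 0.5 mm, and the knobs are centred outside both tines. Lowering to just above the saddle bottoms.

Call:
{"method": "arm_command", "body": {
  "increments": [
    {"gripper":0,"dx":0,"dy":0,"dz":0.004,"spin":0},
    {"gripper":0,"dx":0,"dy":0,"dz":0.004,"spin":0},
    {"gripper":0,"dx":0,"dy":0,"dz":0.004,"spin":0},
    {"gripper":0,"dx":0,"dy":0,"dz":0.004,"spin":0},
    {"gripper":0,"dx":0,"dy":0,"dz":0.003,"spin":0},
    {"gripper":0,"dx":0,"dy":0,"dz":0.001,"spin":0},
    {"gripper":0,"dx":0,"dy":0,"dz":0,"spin":0},
    {"gripper":0,"dx":0,"dy":0,"dz":0,"spin":0}
  ]
}}

```text
time: 11.95
ee_pos: [0.5804, -0.0087, 0.3063]
eef_rot: [0.884, 0.468, 0.0, 0.0]
ft_force: [0.4, 0.4, -4.9]
width: 0.0438
```

```bash
cat >> v.py <<'E'
N=int(sys.argv[2]);F=[];q=[]
for k in range(N):
    cams.camera('wrist');s=read_state();F.append(np.r_[s['ft_force'],s['torque']]);q.append(s['joint_torque'])
if N: print('mean',np.mean(F,0).round(3),'sd',np.std(F,0).round(2),'jt',np.mean(q,0).round(3),np.std(q,0).round(3),s['ee_pos'],s['time'])
E
python3 v.py 7 20
```

```text
11.95 [ 0.58036475 -0.00874465  0.30634054] [ 0.36  0.38 -4.86] [-0.083  0.105  0.041] 0.04375752252510211
[-0.49 -0.19 -4.42]
mean [ 8.400e-02  1.000e-03 -4.356e+00 -1.030e-01  9.900e-02 -4.000e-03] sd [0.5  0.42 0.39 0.03 0.03 0.03] jt [ 1.0000e-03 -4.1410e+01  9.8630e+00 -4.1052e+01 -7.3000e-02 -2.0000e-03
  0.0000e+00] [0.002 0.003 0.001 0.004 0.001 0.    0.   ] [ 0.5803304  -0.00869516  0.30624359] 13.05
```

View pics/w7z.png

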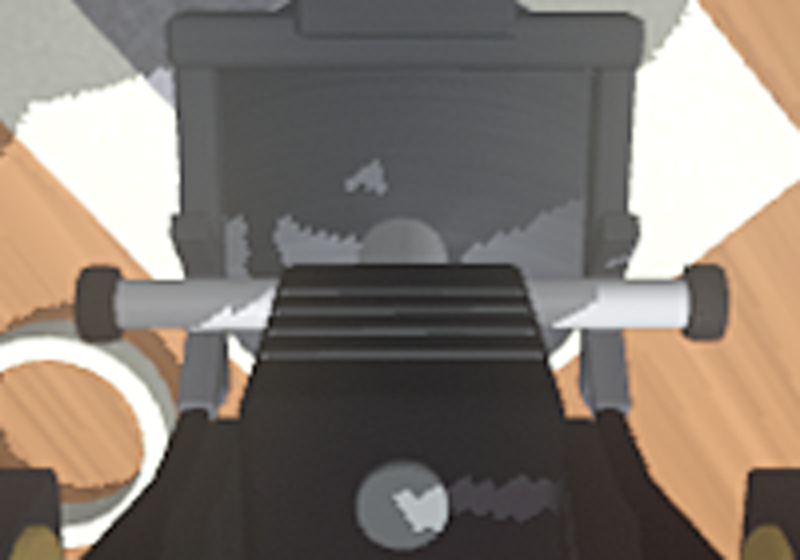

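View pics/s7z.png

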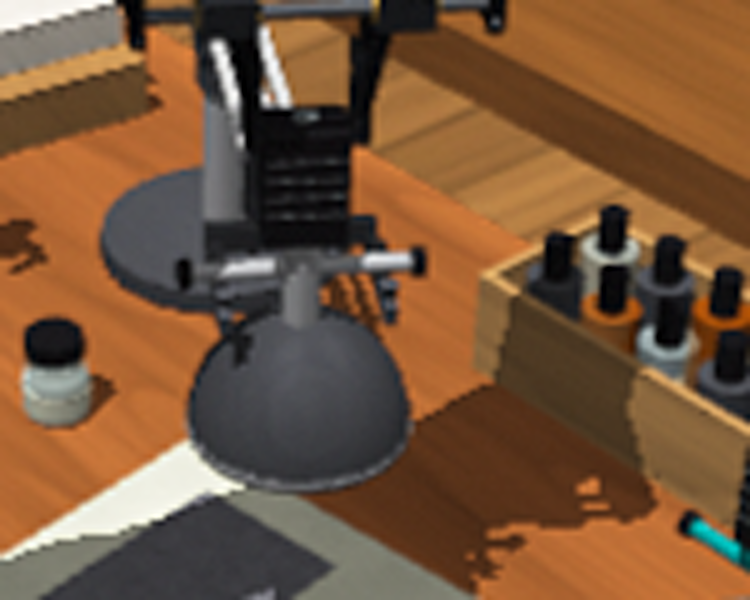

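The joints read cleanly, and the weight averages -4.36 N over 20 readings. The pin is centred over the saddles. Now I'll ease it down slowly, following the fork's outward drift.

Call:
{"method": "arm_command", "body": {
  "increments": [
    {"gripper":0,"dx":-0.001,"dy":0,"dz":0.0015,"spin":0},
    {"gripper":0,"dx":0,"dy":0,"dz":0.0015,"spin":0},
    {"gripper":0,"dx":0,"dy":0,"dz":0.0015,"spin":0},
    {"gripper":0,"dx":0,"dy":0,"dz":0.0015,"spin":0},
    {"gripper":0,"dx":-0.0002,"dy":0,"dz":0.0015,"spin":0},
    {"gripper":0,"dx":-0.0002,"dy":0,"dz":0.0015,"spin":0},
    {"gripper":0,"dx":-0.0002,"dy":0,"dz":0.0015,"spin":0},
    {"gripper":0,"dx":-0.0002,"dy":0,"dz":0.0015,"spin":0}
  ]
}}

```text
time: 14.05
ee_pos: [0.5793, -0.0103, 0.2942]
eef_rot: [0.884, 0.468, 0.0, -0.0]
ft_force: [-0.1, -0.0, -2.6]
width: 0.0437
```

```bash
python3 v.py 8 12
```

```text
14.05 [ 0.57932773 -0.01026315  0.29420115] [-0.14 -0.04 -2.56] [-0.202  0.167  0.011] 0.04369129189843057
[-0.75 -0.04 -2.63]
mean [-0.198 -0.401 -1.737 -0.208  0.161 -0.014] sd [0.58 0.46 0.32 0.03 0.03 0.02] jt [-1.7000e-01 -4.0145e+01  9.3820e+00 -3.9964e+01 -2.1700e-01 -6.8000e-02
  2.0000e-03] [0.019 0.017 0.02  0.035 0.013 0.016 0.   ] [ 0.57931151 -0.01024734  0.29424453] 14.75
```

View pics/w8z.png

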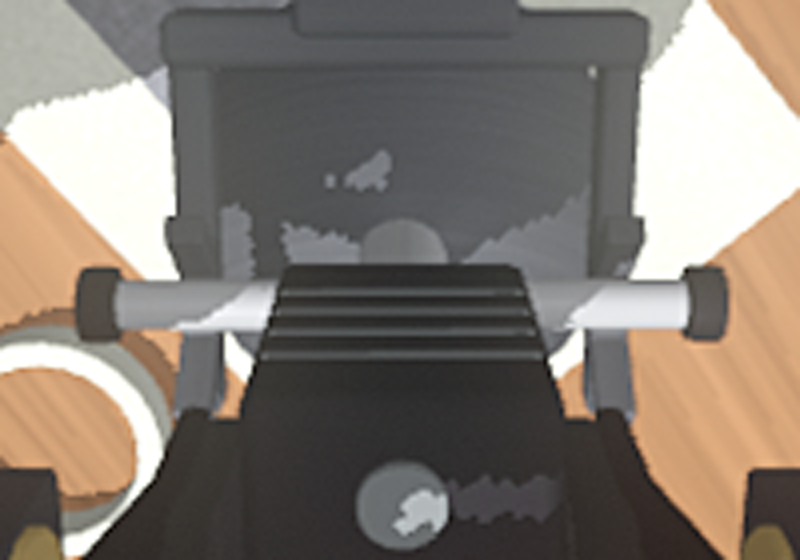

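View pics/s8z.png

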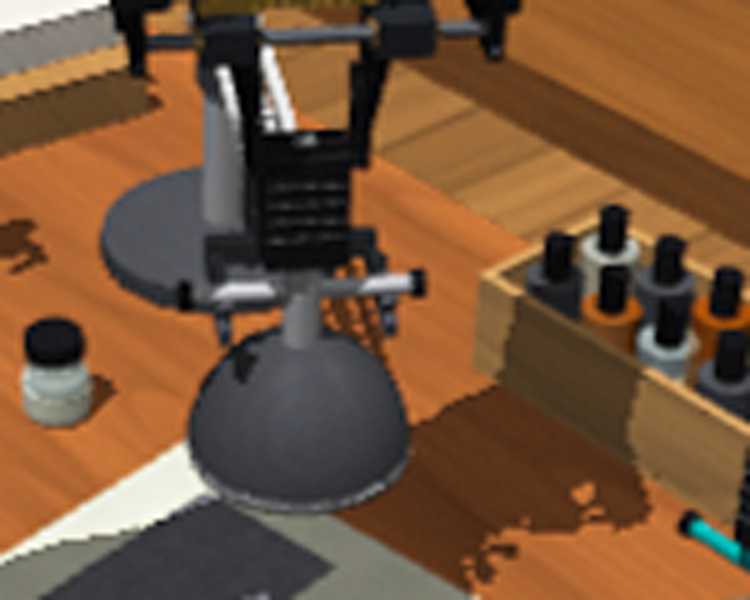

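Both saddles now carry the pin, and the load on the hand has dropped to about -1.7 N. There's a slight -0.4 N along the fork axis, so I'll shift the hand outward a bit more as it sinks.

Call:
{"method": "arm_command", "body": {
  "increments": [
    {"gripper":0,"dx":-0.0006,"dy":0,"dz":0.001,"spin":0},
    {"gripper":0,"dx":-0.0006,"dy":0,"dz":0.0015,"spin":0},
    {"gripper":0,"dx":-0.0006,"dy":0,"dz":0.0015,"spin":0},
    {"gripper":0,"dx":-0.0004,"dy":0,"dz":0.0015,"spin":0},
    {"gripper":0,"dx":-0.0003,"dy":0,"dz":0.0015,"spin":0},
    {"gripper":0,"dx":-0.0002,"dy":0,"dz":0.0015,"spin":0},
    {"gripper":0,"dx":-0.0001,"dy":0,"dz":0.001,"spin":0},
    {"gripper":0,"dx":0,"dy":0,"dz":0.0005,"spin":0}
  ]
}}

```text
time: 15.75
ee_pos: [0.5777, -0.0125, 0.2842]
eef_rot: [0.884, 0.468, 0.0, -0.0]
ft_force: [-0.4, 0.0, -1.0]
width: 0.0436
```

```bash
python3 v.py 9 14
```

```text
15.75 [ 0.57771635 -0.01254403  0.2841982 ] [-0.36  0.01 -1.01] [0.024 0.052 0.035] 0.04355767463776857
[ 0.02  1.27 -2.19]
mean [-0.082  0.555 -1.36   0.077  0.026  0.009] sd [0.6  0.6  0.36 0.03 0.03 0.03] jt [ 3.4000e-01 -3.9567e+01  9.7230e+00 -3.9531e+01  1.6600e-01  5.7000e-02
 -8.0000e-03] [0.007 0.008 0.006 0.012 0.004 0.006 0.   ] [ 0.57770546 -0.01252947  0.28421159] 16.55
```

View pics/w9z.png

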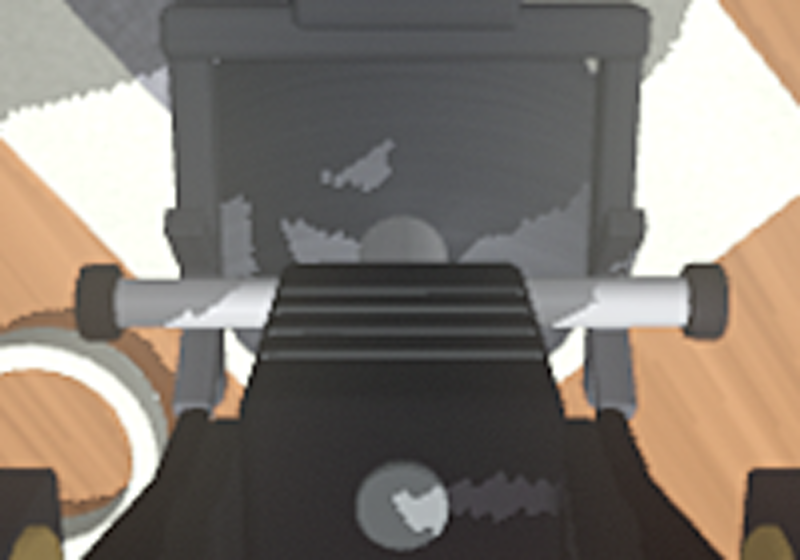

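The force along the fork axis has flipped to +0.4 N, so the best position is about 1 mm back. The natural drift over the next 10 mm will cover that, so I'll lower straight down.

Call:
{"method": "arm_command", "body": {
  "increments": [
    {"gripper":0,"dx":0.0005,"dy":0,"dz":0.001,"spin":0},
    {"gripper":0,"dx":0.0002,"dy":0,"dz":0.0015,"spin":0},
    {"gripper":0,"dx":0,"dy":0,"dz":0.0015,"spin":0},
    {"gripper":0,"dx":0,"dy":0,"dz":0.0015,"spin":0},
    {"gripper":0,"dx":-0.0001,"dy":0,"dz":0.0015,"spin":0},
    {"gripper":0,"dx":-0.0001,"dy":0,"dz":0.0015,"spin":0},
    {"gripper":0,"dx":-0.0001,"dy":0,"dz":0.001,"spin":0},
    {"gripper":0,"dx":0,"dy":0,"dz":0.0005,"spin":0}
  ]
}}

```text
time: 17.55
ee_pos: [0.578, -0.0122, 0.2742]
eef_rot: [0.884, 0.468, 0.0, 0.0]
ft_force: [-0.7, -0.8, -0.9]
width: 0.0435
```

```bash
python3 v.py 10 18
```

```text
17.55 [ 0.57798984 -0.01224481  0.27422529] [-0.74 -0.81 -0.93] [-0.281  0.153  0.019] 0.04345484913659305
[-0.05 -0.57 -0.61]
mean [-0.201 -0.852 -0.721 -0.347  0.124 -0.011] sd [0.43 0.49 0.53 0.02 0.02 0.03] jt [-4.2700e-01 -3.9431e+01  9.0300e+00 -3.9336e+01 -3.9900e-01 -5.0000e-03
  4.0000e-03] [0.005 0.013 0.006 0.026 0.003 0.012 0.   ] [ 0.57798227 -0.01222184  0.27425962] 18.55
```

Call:
{"method": "arm_command", "body": {
  "increments": [
    {"gripper":0,"dx":-0.0004,"dy":0,"dz":0.001,"spin":0},
    {"gripper":0,"dx":-0.0003,"dy":0,"dz":0.0015,"spin":0},
    {"gripper":0,"dx":-0.0002,"dy":0,"dz":0.0015,"spin":0},
    {"gripper":0,"dx":-0.0002,"dy":0,"dz":0.0015,"spin":0},
    {"gripper":0,"dx":-0.0001,"dy":0,"dz":0.0015,"spin":0},
    {"gripper":0,"dx":-0.0001,"dy":0,"dz":0.001,"spin":0},
    {"gripper":0,"dx":-0.0001,"dy":0,"dz":0.0005,"spin":0},
    {"gripper":0,"dx":0,"dy":0,"dz":0.0,"spin":0}
  ]
}}

```text
time: 19.55
ee_pos: [0.5772, -0.0133, 0.2657]
eef_rot: [0.884, 0.468, 0.0, -0.0]
ft_force: [-0.1, 0.1, 0.3]
width: 0.0435
```

```bash
python3 v.py 11 30
```

```text
19.55 [ 0.57718103 -0.013305    0.26572641] [-0.09  0.06  0.28] [-0.044 -0.126  0.035] 0.04353602303688965
[ 1.38 -0.16  0.27]
mean [ 0.684  0.225 -0.336 -0.02  -0.139  0.001] sd [0.57 0.39 0.46 0.03 0.03 0.04] jt [ 1.6600e-01 -3.9099e+01  9.5340e+00 -3.8615e+01  8.2000e-02  3.0100e-01
  4.0000e-03] [0.015 0.017 0.009 0.026 0.011 0.002 0.001] [ 0.57716897 -0.01334148  0.26571174] 21.15
```

View pics/w11z.png

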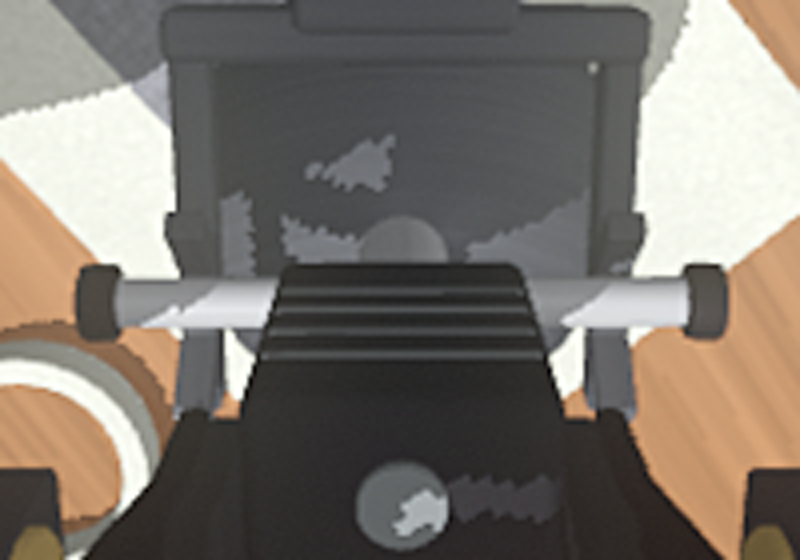

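View pics/s11z.png

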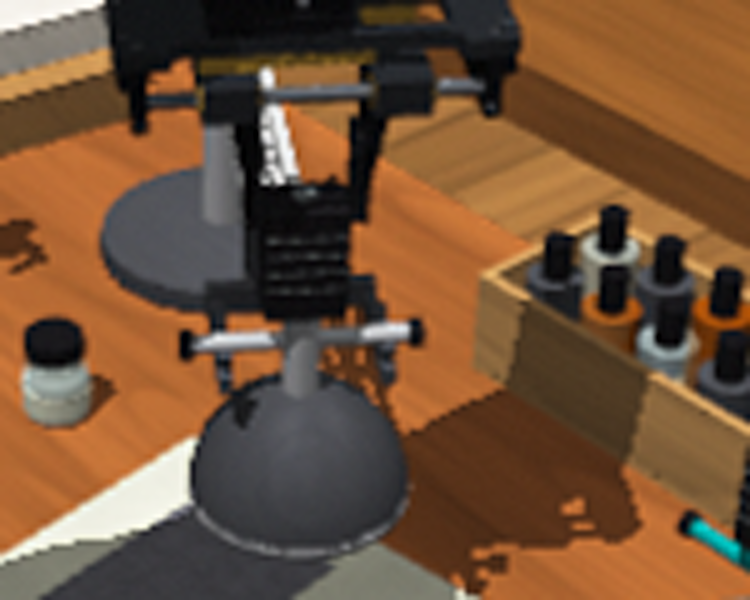

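Call:
{"method": "arm_command", "body": {
  "increments": [
    {"gripper":0,"dx":0.0002,"dy":0.0002,"dz":0.0005,"spin":0},
    {"gripper":0,"dx":0.0002,"dy":0.0002,"dz":0.001,"spin":0},
    {"gripper":0,"dx":0,"dy":0.0001,"dz":0.001,"spin":0},
    {"gripper":0,"dx":0,"dy":0,"dz":0.001,"spin":0},
    {"gripper":0,"dx":0,"dy":0,"dz":0.0005,"spin":0},
    {"gripper":0,"dx":0,"dy":0,"dz":0,"spin":0},
    {"gripper":0,"dx":0,"dy":0,"dz":0,"spin":0},
    {"gripper":0,"dx":0,"dy":0,"dz":0,"spin":0}
  ]
}}

```text
time: 22.15
ee_pos: [0.5778, -0.0134, 0.2618]
eef_rot: [0.884, 0.468, 0.0, -0.0]
ft_force: [-1.0, 0.1, -0.1]
width: 0.0439
```

```bash
python3 v.py 12 60
```

```text
22.15 [ 0.57780217 -0.01336552  0.26176164] [-1.01  0.14 -0.07] [-0.094  0.315 -0.036] 0.04390794566873017
[-0.81 -0.79 -0.54]
mean [-0.717  0.019 -0.026 -0.124  0.27   0.017] sd [0.46 0.52 0.49 0.03 0.03 0.03] jt [-1.5000e-02 -3.9250e+01  9.4650e+00 -3.9091e+01 -1.4300e-01 -2.4800e-01
 -1.2000e-02] [0.009 0.004 0.01  0.009 0.006 0.005 0.   ] [ 0.57780661 -0.01329804  0.26172538] 25.25
```

Vertical load in the hand is now about 0 (-0.03 ± 0.06 N). A sideways push of -0.7 N along world x remains, so I'll trim that by about 0.3 mm.

Call:
{"method": "arm_command", "body": {
  "increments": [
    {"gripper":0,"dx":-0.0002,"dy":-0.0002,"dz":0.0002,"spin":0},
    {"gripper":0,"dx":0,"dy":0,"dz":0,"spin":0},
    {"gripper":0,"dx":0,"dy":0,"dz":0,"spin":0},
    {"gripper":0,"dx":0,"dy":0,"dz":0,"spin":0},
    {"gripper":0,"dx":0,"dy":0,"dz":0,"spin":0},
    {"gripper":0,"dx":0,"dy":0,"dz":0,"spin":0},
    {"gripper":0,"dx":0,"dy":0,"dz":0,"spin":0},
    {"gripper":0,"dx":0,"dy":0,"dz":0,"spin":0}
  ]
}}

```text
time: 26.25
ee_pos: [0.5775, -0.0134, 0.2615]
eef_rot: [0.884, 0.468, 0.0, -0.0]
ft_force: [1.5, 0.3, 0.2]
width: 0.0437
```

```bash
python3 v.py 13 40
```

```text
26.25 [ 0.57753197 -0.01338274  0.2615345 ] [1.55 0.34 0.21] [-0.221 -0.04  -0.007] 0.04374326004448237
[ 0.55 -0.26 -0.34]
mean [ 0.38  -0.323  0.021 -0.22  -0.058 -0.007] sd [0.53 0.49 0.5  0.03 0.03 0.03] jt [ -0.207 -39.117   9.225 -38.549  -0.208   0.218   0.   ] [0.001 0.    0.001 0.001 0.    0.    0.   ] [ 0.57753977 -0.01337282  0.26152155] 28.35
```

View pics/w13z.png

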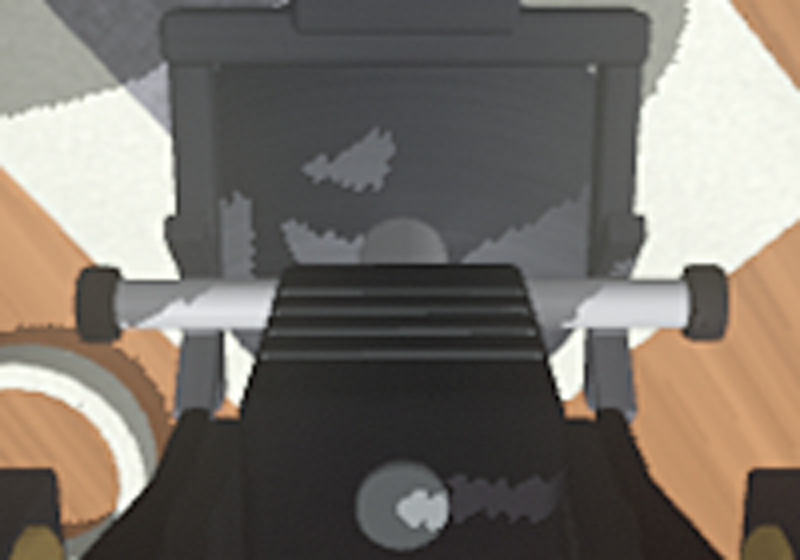

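Call:
{"method": "arm_command", "body": {
  "increments": [
    {"gripper":0,"dx":0,"dy":0.00015,"dz":0,"spin":0},
    {"gripper":0,"dx":0,"dy":0,"dz":0,"spin":0},
    {"gripper":0,"dx":0,"dy":0,"dz":0,"spin":0},
    {"gripper":0,"dx":0,"dy":0,"dz":0,"spin":0},
    {"gripper":0,"dx":0,"dy":0,"dz":0,"spin":0},
    {"gripper":0,"dx":0,"dy":0,"dz":0,"spin":0},
    {"gripper":0,"dx":0,"dy":0,"dz":0,"spin":0},
    {"gripper":0,"dx":0,"dy":0,"dz":0,"spin":0}
  ],
  "grip_force": 6
}}

```text
time: 29.35
ee_pos: [0.5776, -0.0134, 0.2615]
eef_rot: [0.884, 0.468, 0.0, -0.0]
ft_force: [0.1, 0.2, 0.3]
width: 0.0442
```

```bash
python3 v.py 14 30
```

```text
29.35 [ 0.57761929 -0.0134164   0.26148937] [0.05 0.16 0.27] [ 0.007  0.224 -0.01 ] 0.044204877500855846
[-0.02  0.66  0.01]
mean [-0.439  0.284 -0.17  -0.019  0.233  0.018] sd [0.53 0.42 0.51 0.03 0.02 0.03] jt [ 2.0100e-01 -3.9232e+01  9.6650e+00 -3.9036e+01  1.5000e-02 -2.0600e-01
 -2.5000e-02] [0.003 0.001 0.003 0.001 0.002 0.001 0.001] [ 0.57765493 -0.01344845  0.26153914] 30.95
```

View pics/s14z.png

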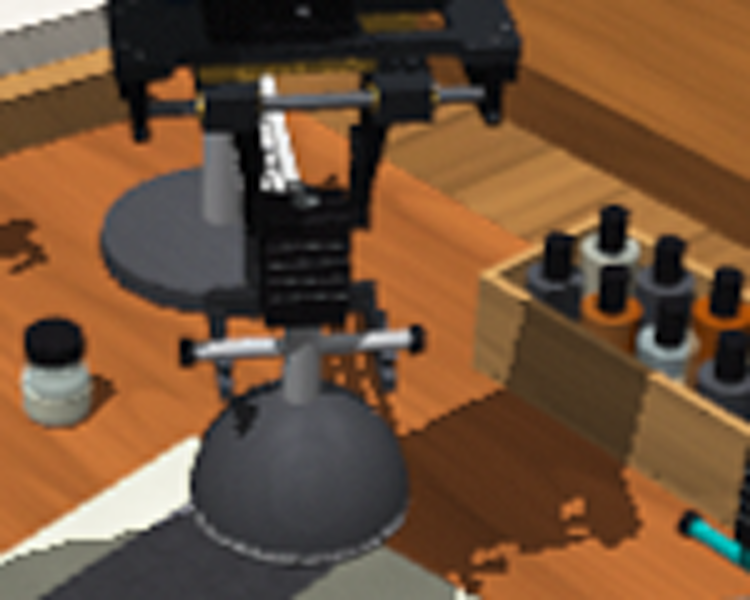

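Call:
{"method": "arm_command", "body": {
  "increments": [
    {"gripper":0,"dx":0,"dy":-8e-05,"dz":0.0003,"spin":0},
    {"gripper":0,"dx":0,"dy":0,"dz":0,"spin":0},
    {"gripper":0,"dx":0,"dy":0,"dz":0,"spin":0},
    {"gripper":0,"dx":0,"dy":0,"dz":0,"spin":0},
    {"gripper":0,"dx":0,"dy":0,"dz":0,"spin":0},
    {"gripper":0,"dx":0,"dy":0,"dz":0,"spin":0},
    {"gripper":0,"dx":0,"dy":0,"dz":0,"spin":0},
    {"gripper":0,"dx":0,"dy":0,"dz":0,"spin":0}
  ],
  "grip_force": 3
}}

```text
time: 31.95
ee_pos: [0.5776, -0.0134, 0.2612]
eef_rot: [0.884, 0.468, 0.0, -0.0]
ft_force: [-0.7, 0.1, -0.1]
width: 0.0443
```

```bash
python3 v.py 15 40
```

```text
31.95 [ 0.5776019  -0.01343925  0.26123901] [-0.67  0.08 -0.12] [-0.086  0.131  0.038] 0.04430732926099084
[ 0.06  0.09 -0.71]
mean [ 0.085  0.054  0.188 -0.132  0.067  0.023] sd [0.42 0.5  0.38 0.03 0.02 0.02] jt [-4.7000e-02 -3.9156e+01  9.4010e+00 -3.8739e+01 -1.2500e-01  3.5000e-02
 -2.1000e-02] [0.02  0.004 0.02  0.022 0.012 0.018 0.   ] [ 0.57759035 -0.01341724  0.26123545] 34.05
```

The remaining force in the hand is about 0 on all axes (0.09, 0.05, ~0.0 N pooled). Opening gently.

Call:
{"method": "arm_command", "body": {
  "increments": [
    {"gripper":52,"dx":0,"dy":0,"dz":0,"spin":0},
    {"gripper":54,"dx":0,"dy":0,"dz":0,"spin":0},
    {"gripper":57,"dx":0,"dy":0,"dz":0,"spin":0},
    {"gripper":61,"dx":0,"dy":0,"dz":0,"spin":0},
    {"gripper":66,"dx":0,"dy":0,"dz":0,"spin":0},
    {"gripper":72,"dx":0,"dy":0,"dz":0,"spin":0},
    {"gripper":78,"dx":0,"dy":0,"dz":0,"spin":0},
    {"gripper":82,"dx":0,"dy":0,"dz":0,"spin":0}
  ]
}}

```text
time: 35.05
ee_pos: [0.5776, -0.0134, 0.2612]
eef_rot: [0.884, 0.468, -0.0, -0.0]
ft_force: [-0.2, -1.1, -0.3]
width: 0.0692
```

```bash
python3 v.py 16 6
python3 - <<'E'
import cv2,numpy as np
for a,b in(('s14','s16'),('w15','w16')):
    A=cv2.imread(f'pics/{a}.png');B=cv2.imread(f'pics/{b}.png')
    y=slice(190,235) if a[0]=='s' else slice(200,235); x=slice(270,330) if a[0]=='s' else slice(195,365)
    print(cv2.phaseCorrelate(np.float64(cv2.cvtColor(A[y,x],6)),np.float64(cv2.cvtColor(B[y,x],6))))
E
```

```text
35.05 [ 0.57756524 -0.01341387  0.26121166] [-0.22 -1.06 -0.28] [-0.1    0.13   0.061] 0.06923822099253955
[ 0.19 -0.55  0.57]
mean [ 0.139 -0.095 -0.155 -0.091  0.109  0.01 ] sd [0.65 0.45 0.68 0.02 0.03 0.02] jt [ 0.0000e+00 -3.9191e+01  9.4610e+00 -3.8808e+01 -6.8000e-02  2.0000e-03
  0.0000e+00] [0. 0. 0. 0. 0. 0. 0.] [ 0.57758288 -0.01343506  0.26122726] 35.45
((0.007725605935494428, 0.39914602508732244), 1.0154523415188228)
((0.024194820777850623, 0.04484880039748518), 0.9972643934797403)
```

View pics/w16z.png

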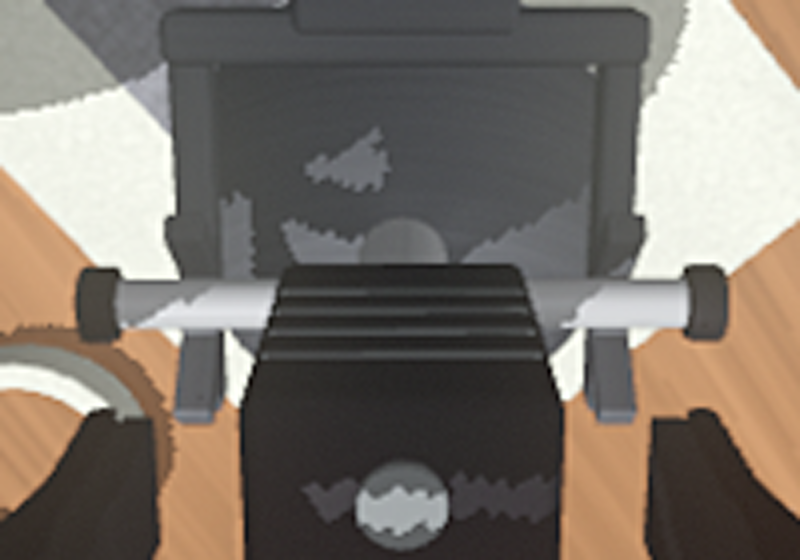

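View pics/s16z.png

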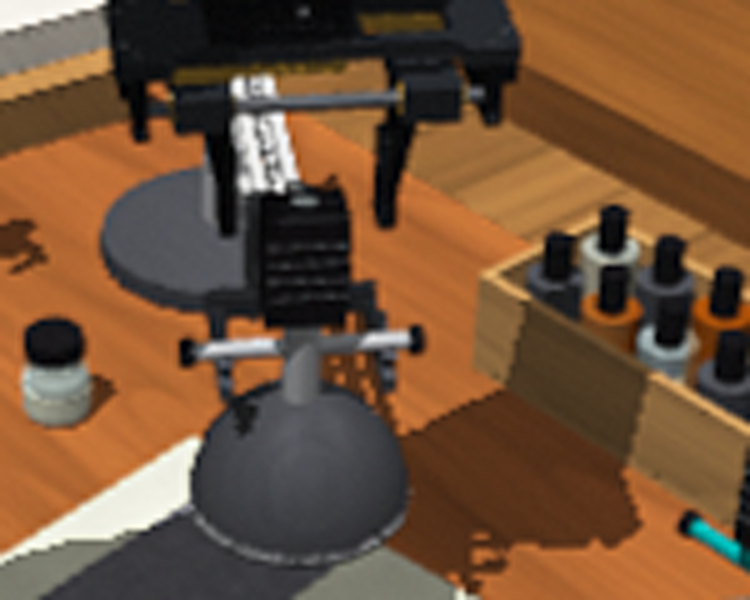

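Nothing moved on release: the pin stayed within 0.05 px in the wrist view, and both fingers are clear. Withdrawing straight up.

Call:
{"method": "arm_command", "body": {
  "increments": [
    {"gripper":88,"dx":0,"dy":0,"dz":-0.005,"spin":0},
    {"gripper":88,"dx":0,"dy":0,"dz":-0.012,"spin":0},
    {"gripper":88,"dx":0,"dy":0,"dz":-0.02,"spin":0},
    {"gripper":88,"dx":0,"dy":0,"dz":-0.025,"spin":0},
    {"gripper":88,"dx":0,"dy":0,"dz":-0.03,"spin":0},
    {"gripper":88,"dx":0,"dy":0,"dz":-0.03,"spin":0},
    {"gripper":88,"dx":0,"dy":0,"dz":-0.02,"spin":0},
    {"gripper":88,"dx":0,"dy":0,"dz":-0.01,"spin":0}
  ]
}}

```text
time: 36.45
ee_pos: [0.5778, -0.0136, 0.4148]
eef_rot: [0.884, 0.468, 0.001, 0.0]
ft_force: [-0.3, 0.3, -0.5]
width: 0.0765
```

```bash
python3 v.py 17 20;python3 - <<'E'
from h import *
snap('side','s18');snap('wrist','w18')
A=cv2.imread('pics/s16.png')
for n in('s17','s18'):
    B=cv2.imread('pics/%s.png'%n);y,x=slice(170,235),slice(270,330)
    print(cv2.phaseCorrelate(np.float64(cv2.cvtColor(A[y,x],6)),np.float64(cv2.cvtColor(B[y,x],6))),read_state()['time'])
E
```

```text
36.45 [ 0.57783438 -0.01363068  0.414834  ] [-0.33  0.27 -0.47] [-0.143  0.092  0.016] 0.07650110516450137
[-0.74 -0.56  0.23]
mean [-0.055 -0.005 -0.078 -0.094  0.094 -0.002] sd [0.48 0.55 0.47 0.03 0.02 0.03] jt [ 2.9000e-02 -4.2486e+01  9.6290e+00 -3.7850e+01 -6.8000e-02  1.5000e-02
  1.0000e-03] [0.061 0.206 0.072 0.319 0.013 0.043 0.004] [ 0.57757518 -0.01346128  0.41324078] 37.55
((-0.021837698185443344, -0.12591530409244456), 0.9487001482610521) 37.65
((-0.024130283175480827, -0.11984354115013218), 0.9494466490335048) 37.65
```

View pics/s18.png

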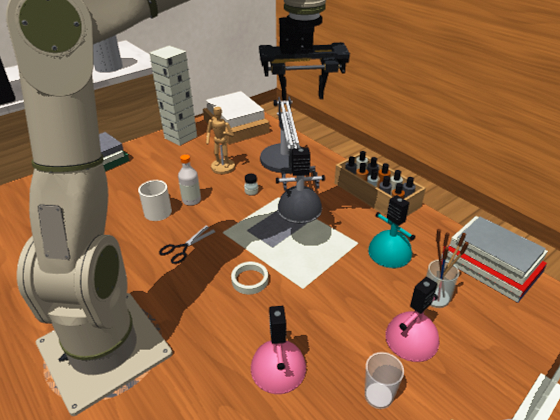

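View pics/w18.png

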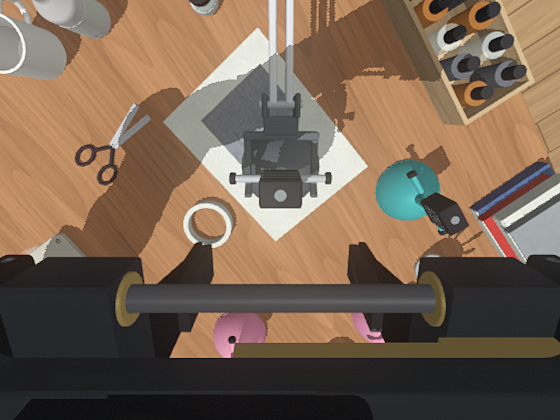

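The lamp hangs level at side (300,195), with its pin across both tines. It shows no motion between frames, and the hand is well clear. Handing in.

```bash
python3 -c "
from h import *
print(job.close_job())"
```

```text
the job is handed in; nothing more can be done
None
```

The dark lamp head is hanging on the lamp arm, level and still, and I handed the job in at about 38 s. `close_job` reports no verdict.

- **What I did:** I gripped the lamp by its battery block, turned it to the fork's heading, and slid it in from the tips with the pin about 25 mm above the seat. I then lowered it about 40 mm with the sinking arm, trimming out the sideways force. I opened the hand once the force in it read about zero.
- **Force before release:** The last averaged reading was about 0.1 N sideways and +0.19 N vertically. Averaged over the last four holds, the vertical force was about 0. Single force readings were noisy at ±0.5 N, so I relied on averages and the steadier joint torques.
- **After release:** The pin stayed in place in the wrist view (under 0.05 px of shift), and the last two side frames were the same. Pictures taken after backing off show the pin across both tines, the hand well clear, and no sign of the other objects being disturbed.
- **Disagreements:**
  - While lowering, the hand briefly pushed or pulled up to about 0.9 N sideways on the fork.
  - The side view shows 0.4 px of vertical shift across the release. That pair of frames also spans the last 0.3 mm lowering step, which may account for some of it.

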